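Reset the scroll saw's tripped overload in its recessed well

TASK

The scroll saw's overload has tripped: with the fingertips, push the metal cover on its green switch box aside, reach down into the well beneath it and press the sunken reset key all the way in, let it spring back, then push the cover fully shut again and move clear. Do not press the raised start button at the other end of the box, do not lift the box or shove it out of place, and leave the glue bottle, the offcut and the screwdriver undisturbed.

Things in the scene. Friction and masses are not known exactly. Their poses are not given: they have to be found in the camera images.
- switchbox: Green switch box, 130 x 300 x 70 mm (x, y, z), 2.6 kg or so, standing loose on the bench on rubber feet; a sideways push of about 10 N or more may shift it. Origin: centre of its underside; z up, its long side along its own y. On its flat top (z = 70 mm) are the square well (centre at y = -90 mm), the sliding cover and the raised start button (y = +122 mm). Two steel guide strips, 6 mm wide and 5 mm high, run along y at x = -52 and +52 mm, from y = -140 to +60 mm.
- well_rim (a point): Centre of the mouth of the well, level with the box's top (70 mm above the bench). The well is a square hole 42 x 42 mm, sides parallel to the box's, with upright walls; its floor is 29 mm below the mouth and the key's top 18 mm below it. Fixed to the box; axes as the box's.
- reset_key_top (a point): Centre of the top face of the reset key: a black round key of 24 mm diameter in the middle of the well, its top 18 mm below the mouth when not pressed (52 mm above the bench).
- reset_key (a joint): How far the reset key is pressed down, 0 to 0.005 m; it springs back when let go. It starts to move at about 2 N and is fully in at about 5 N.
- cover_center (a point): Centre of the top face of the sliding cover: a flat aluminium block 90 x 80 mm (box's x, y) and 14 mm thick, from 1 to 15 mm above the box's top; this point is 85 mm above the bench. It is too broad to be grasped easily: it is pushed on its upright end faces, which lie 40 mm either side of this point along the box's y. Shut, its centre is over the well. Axes as the box's.
- cover (a joint): How far the cover has slid from shut towards the box's +y (towards the start button): 0 shut, 0.08 m fully open at its stop. The well is wholly uncovered from 0.061 m. It stays where it is left; sliding takes about 1.5 N.
- start_top (a point): Centre of the top face of the start button: a black round button of 32 mm diameter standing 12 mm proud of the box's top, at the +y end of the box. Not to be pressed.
- start_button (a joint): How far the start button is pressed, 0 to 0.006 m; it must stay unpressed.
- glue: White glue bottle, 56 mm across and 150 mm tall, loose, near the +y end of the box. Origin: centre of its underside.
- offcut: Wooden offcut 70 x 50 x 35 mm, loose, beyond the -y end of the box. Origin: centre of its underside.
- screwdriver: Screwdriver lying loose on the bench on the box's +x side, roughly parallel to the box. Origin: on its length, at its underside.

How it is judged (in metres and radians):
On the way, in this order (a step that is already met when the one before it is completed fails the run):
1. the cover is pushed aside so that the well is uncovered (value of joint cover above 0.058 m), for 0.1 s.
2. the reset key is pressed in at the bottom of the well (value of joint reset_key above 0.0038 m), for 0.1 s.
3. the reset key is let go while the well is still open (value of joint reset_key below 0.0015 m and value of joint cover above 0.05 m), for 0.05 s.
At the end, for the whole second after the job is handed in: The cover is shut (within 6 mm of its stop over the well), the reset key has sprung back, the start button is unpressed, the switch box stands at rest and level within 30 mm of where it was, and the bystanders are within 20 mm of where they were (value of joint cover below 0.006 m and value of joint reset_key below 0.0015 m and linear speed of switchbox below 0.01 m/s and angle between switchbox's own z axis and vertical below 0.05 rad and distance of switchbox from where it was at the start of the episode below 0.03 m and value of joint start_button below 0.003 m and not (distance of any of glue, offcut, screwdriver from where it was at the start of the episode above 0.02 m)); the robot touches nothing.
It fails at once if the start button is pressed (value of joint start_button above 0.003 m).
It fails at once if the switch box is lifted, tipped or shoved more than 30 mm (height (world z) of switchbox above 0.012 m or angle between switchbox's own z axis and vertical above 0.1 rad or distance of switchbox from where it was at the start of the episode above 0.03 m).
It fails at once if the glue bottle, offcut or screwdriver is moved more than 20 mm (distance of any of glue, offcut, screwdriver from where it was at the start of the episode above 0.02 m).
It also fails if it takes over 54 s, if anything falls off the work surface, if the arm or the gripper's body presses on something with over 40 N, if the wrist force passes 120 N, or if a joint passes its speed limit or range.

ROBOT

A 7-joint arm with a two-finger parallel gripper is mounted at the origin on the work surface. World frame = base frame: x ahead of the robot, y to its left, z up, the work surface at z = 0. Lengths are in m, angles in degrees, forces in N, time in s.
With the tool pointing down it reaches from about 0.425 to 0.875 m from the base axis. Payload 4.7 kg.
Tool frame: the origin (TCP) lies midway between the tips of the shut fingers; the grasp point (between the pads) lies 19 mm behind it; z points along the fingers, x is the direction in which the jaws open and shut, and the axes are right-handed (so a half turn about z gives the same grasp; the last joint's range is limited). The gripper opens to 87 mm and grips with 3 to 60 N. Pads are 19 mm wide; open, the fingers measure 117 mm over their backs; the gripper's body (75 mm by 190 mm) begins 51 mm behind the grasp point.
Start: joints at [67.672, 18.392, -4.016, 83.108, 1.295, 78.541, -3.26], TCP at [0.255, -0.598, 0.223] pointing down, gripper open.
Joint ranges: [-163.93, 163.93], [-17.29, 119.83], [-79.2, 71.16], [3.27, 140.29], [-89.18, 269.18], [5.43, 117.66], [-154.24, 154.24]. Speed limits (degrees/s): [147.25, 147.25, 180, 180, 180, 180, 180].

INTERFACE

Orientations are given as [roll, pitch, yaw] about the fixed x, y, z axes, in that order (R = Rz(yaw) Ry(pitch) Rx(roll)).
In Python, from cell import env gives the robot as it stands.
- The arm moves only by the tool carry_out, never from a script. Its argument "plan" is a list of rows, each an object with "grip": the closure, from 0 (fully open) to 1 (shut); "dp": the shift along the tool's x, y, z in m, a list of three; "rotation": the turn, a rotation vector about the tool's x, y, z in degrees, a list of three. In form: [{"grip": grip, "dp": [dx, dy, dz], "rotation": [wx, wy, wz]}, ...]. A call has 1 to 8 rows; each row shifts and turns the pose as measured when the row begins, along the tool's axes as they then stand; what a row does not reach is not made up. A row lasts 1/12 s, in which the tool goes at most 41.7 mm and 7.16 degrees, less where a joint would pass 70% of its speed; a pose out of reach is approached as far as the arm can. A call is refused whole if a number of a shift passes 0.0417 or a number of a turn 7.16, either way. A call with a gripper value outside its range is refused whole. The fingers move at their own pace and stop on an object; "force" is the grip in N (left out, the last holds). Time passes only in rows, so rows that do not move let the fingers close. It gives the time, the measured TCP pose, the force and the opening at its end, in the units of the state.
- env.get_obs(): the state, without advancing time (a new reading comes with each control period).
- env.read_camera(name): name is "scene" or "top"; returns the picture (420x560x3 uint8, red, green, blue); there is no depth.
- env.camera_params(name): a dict with "fx", "fy", "cx", "cy" (pixels), "R" (3x3) and "t" (3): a world point X has camera coordinates R X + t. Camera axes: x right, y down, z forward; pixel columns grow to the right and rows downward; lengths in m; the calibration is good to about 2 mm. A picture is of the moment at which its call begins. camera_params takes no time and is no camera call.
- env.sign_off(): hands the job in, once; it reports no verdict.
The state is a dict: "time_s": time; "qpos": joint angles; "joint_velocities": joint speeds; "effort": joint torques, N m; "tool_pos": TCP position; "tool_rot": TCP orientation; "force": force on the tool from outside, world axes, zero at the start; "wrist_torque": the same for the moment, N m; "grip_width": finger opening in m.
Only numpy, scipy, OpenCV 4.12 (cv2) and the standard library are available. Lean on these libraries where they do the work, as an engineer would, in place of code of your own. Each camera call takes 0.05 s, during which the arm holds its last target. There are 200 camera calls.

## Working session

There is one attempt and no reset: what is moved stays moved. The work goes in short steps, Python scripts to look and compute and a tool call to move; the robot and the scene stay as the last step left them, time stands still between calls to the robot, and variables do not carry over. Pictures are saved under pics/ and viewed, about 8 in all and at most 12, crops included, and the job is handed in when it is done.

Besides the shell and the picture viewer there is one more tool, called after "Emit:" as name([rows], argument=value, ...), one row to a line, values as JSON. carry_out: Moves the arm, as the interface text tells. Its arguments: {"type":"object","properties":{"plan":{"type":"array","items":{"type":"object","properties":{"grip":{"type":"number"},"dp":{"type":"array","items":{"type":"number"}},"rotation":{"type":"array","items":{"type":"number"}}}}},"force":{"type":"number"}},"required":["plan"]}

```bash
ls; mkdir -p pics; python3 - <<'E'
from cell import env
import cv2
for n in("scene","top"):
    im=env.read_camera(n); cv2.imwrite(f"pics/{n}0.png",im[:,:,::-1]); p=env.camera_params(n); print(n,p)
print(env.get_obs())
E
```

```text
pics
scene {'fx': 509.5405916217987, 'fy': 509.5405916217987, 'cx': 272.06058615558993, 'cy': 209.2411334722323, 'R': array([[ 0.75207557,  0.65906636, -0.0037254 ],
       [ 0.47170604, -0.54220493, -0.69534684],
       [-0.46029964,  0.52119607, -0.71866466]]), 't': array([-0.47413264, -0.2021532 ,  1.45793097])}
top {'fx': 523.5536716683877, 'fy': 523.5536716683877, 'cx': 270.65306975217686, 'cy': 212.23208885353975, 'R': array([[-0.00423208, -0.99980874, -0.01909387],
       [-0.98140083,  0.00781727, -0.19181059],
       [ 0.19192316,  0.01792698, -0.98124621]]), 't': array([0.03710738, 0.61729694, 1.0070747 ])}
{'time_s': 0.1, 'qpos': array([67.67356417, 18.43371244, -4.01353171, 83.16888502,  1.29592915,
       78.54116004, -3.26002593]), 'joint_velocities': array([-0.07816996, -0.04018787, -0.04918678, -0.20158443, -0.07654153,
        0.06513073, -0.16583268]), 'effort': array([ 8.20766695e-05, -4.92570519e+01, -4.05620914e-01, -3.13397884e+01,
       -6.41585304e-02,  3.94475518e-02,  7.94792959e-05]), 'tool_pos': array([ 0.2551077 , -0.59729814,  0.22157457]), 'tool_rot': array([ 1.79992914e+02,  9.84807316e-02, -6.68656925e+01]), 'force': array([ 0.19772113, -0.22398734, -0.48876677]), 'wrist_torque': array([-0.06364102,  0.04634449,  0.01204773]), 'grip_width': 0.08697772521641478}
```

View pics/scene0.png

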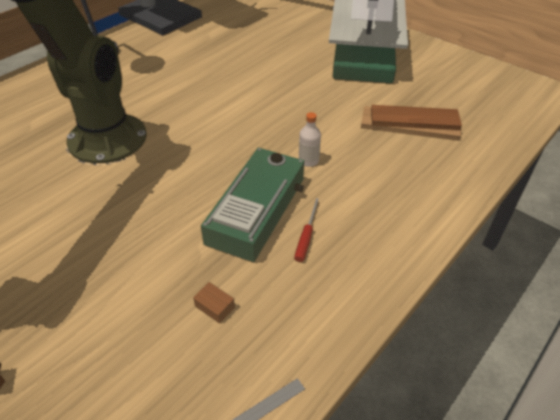

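View pics/top0.png

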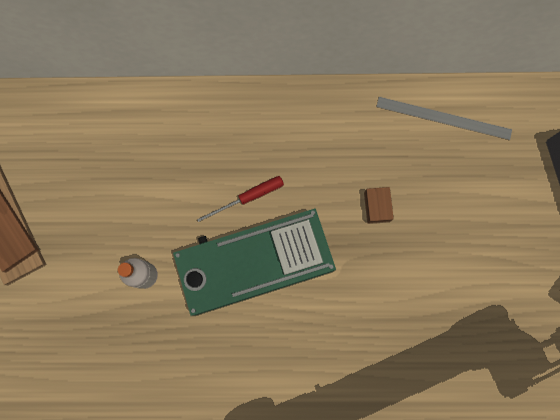

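The scene view shows the box with its cover at (238,212) and start button at (277,158). The top view puts the cover at (298,247), button at (194,279), glue at (137,273), offcut at (379,205) and screwdriver at (260,191). Next I'll segment and triangulate.

```bash
cat > h.py <<'E'
import cv2,numpy as np
from cell import env
P={n:env.camera_params(n) for n in("scene","top")}
def ray(n,u,v):
    p=P[n];d=p["R"].T@np.array([(u-p["cx"])/p["fx"],(v-p["cy"])/p["fy"],1]);return -p["R"].T@p["t"],d
def plane(n,u,v,z):
    o,d=ray(n,u,v);return o+d*(z-o[2])/d[2]
def tri(a,b):
    o1,d1=ray("scene",*a);o2,d2=ray("top",*b)
    s=np.linalg.lstsq(np.c_[d1,-d2],o2-o1,rcond=None)[0]
    A,B=o1+s[0]*d1,o2+s[1]*d2;return (A+B)/2,np.linalg.norm(A-B)
def proj(n,X):
    p=P[n];c=p["R"]@X+p["t"];return np.array([p["cx"]+p["fx"]*c[0]/c[2],p["cy"]+p["fy"]*c[1]/c[2]])
def blob(n,im,roi,f,k=9):
    x0,y0,x1,y1=roi;hsv=cv2.cvtColor(im,cv2.COLOR_RGB2HSV).astype(int)
    m=np.zeros(im.shape[:2],np.uint8);m[y0:y1,x0:x1]=f(hsv)[y0:y1,x0:x1]
    m=cv2.morphologyEx(m,cv2.MORPH_CLOSE,np.ones((k,k),np.uint8))
    c=max(cv2.findContours(m,cv2.RETR_EXTERNAL,cv2.CHAIN_APPROX_NONE)[0],key=cv2.contourArea);return cv2.convexHull(c)
E
python3 - <<'E'
from h import *
np.set_printoptions(precision=4,suppress=True)
I={n:cv2.imread(f"pics/{n}0.png")[:,:,::-1].copy() for n in P}
cov=lambda h:(h[...,1]<60)&(h[...,2]>110)
dark=lambda h:(h[...,2]<45)
green=lambda h:(h[...,0]>60)&(h[...,0]<95)&(h[...,1]>70)
red=lambda h:((h[...,0]<6)|(h[...,0]>172))&(h[...,1]>150)
def cen(c): return np.array(cv2.minAreaRect(c)[0])
def quadcen(c):
    q=cv2.approxPolyN(c,4)[0].astype(float);return q
cs,ct=blob("scene",I["scene"],(205,185,272,238),cov,5),blob("top",I["top"],(262,215,330,280),cov,5)
qs,qt=quadcen(cs),quadcen(ct); print("cover quads",qs.tolist(),qt.tolist(),cv2.minAreaRect(ct))
W=np.array([plane("top",*q,.085) for q in qt]);print("cover corners z85",W, W.mean(0),np.linalg.norm(W-np.roll(W,1,0),axis=1))
print("cover tri",tri(cs[:,0].mean(0)*0+cen(cs),cen(ct)))
bs,bt=blob("scene",I["scene"],(262,148,292,168),dark,3),blob("top",I["top"],(180,265,210,295),dark,3)
print("btn",cen(bs),cen(bt),tri(cen(bs),cen(bt)),plane("top",*cen(bt),.082),cv2.minAreaRect(bt))
gt=blob("top",I["top"],(160,195,350,325),green,9);q=quadcen(gt);print("green",q.tolist());W=np.array([plane("top",*a,.07) for a in q]);print(W,W.mean(0),np.linalg.norm(W-np.roll(W,1,0),axis=1))
E
```

```text
cover quads [[274.0, 200.0], [250.0, 237.0], [203.0, 223.0], [232.0, 184.0]] [[330.0, 266.0], [280.0, 281.0], [262.0, 230.0], [312.0, 214.0]] ((295.607421875, 247.80967712402344), (56.26121139526367, 52.4821891784668), 70.8663558959961)
cover corners z85 [[ 0.5051 -0.0822  0.085 ]
 [ 0.4766  0.0153  0.085 ]
 [ 0.577   0.0502  0.085 ]
 [ 0.6084 -0.0492  0.085 ]] [ 0.5418 -0.0165  0.085 ] [0.1085 0.1016 0.1062 0.1042]
cover tri (array([ 0.5423, -0.0151,  0.081 ]), np.float64(0.0019826111124814764))Traceback (most recent call last):
  File "<stdin>", line 15, in <module>
  File "h.py", line 18, in blob
    c=max(cv2.findContours(m,cv2.RETR_EXTERNAL,cv2.CHAIN_APPROX_NONE)[0],key=cv2.contourArea);return cv2.convexHull(c)
ValueError: max() iterable argument is empty
```

```bash
python3 - <<'E'
import cv2
a=cv2.imread("pics/scene0.png")[135:265,190:350];b=cv2.imread("pics/top0.png")[170:320,110:400]
a=cv2.resize(a,None,fx=3.6,fy=3.6,interpolation=2)[:, :];cv2.imwrite("pics/a.png",cv2.resize(b,None,fx=2.75,fy=2.75,interpolation=2))
E
```

```text
(no output)
```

View pics/a.png

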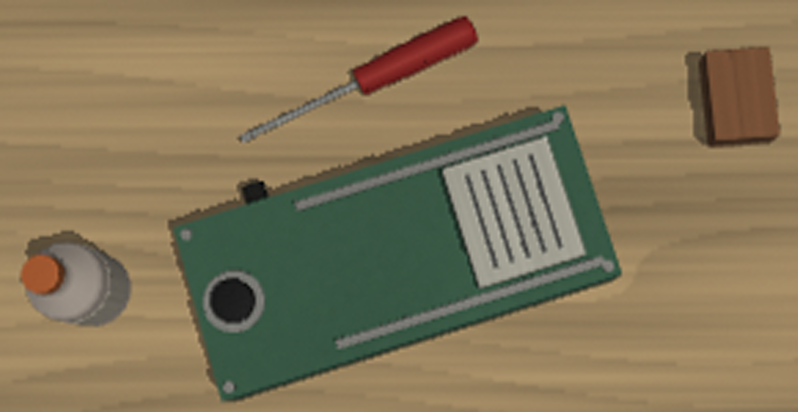

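The enlarged top view shows the cover corners clearly (about (271,231), (309,220), (323,263), (285,274)). My mask had merged the cover with the strips, so I'll tighten it.

```bash
cat > meas.py <<'E'
from h import *
np.set_printoptions(precision=4,suppress=True)
I={n:cv2.imread(f"pics/{n}0.png")[:,:,::-1].copy() for n in P}
cov=lambda h:(h[...,1]<60)&(h[...,2]>165)
dark=lambda h:(h[...,2]<75)&(h[...,1]<110)
green=lambda h:(h[...,0]>60)&(h[...,0]<95)&(h[...,1]>70)
quad=lambda c:cv2.approxPolyN(c,4)[0].astype(float)
cen=lambda c:np.array(cv2.minAreaRect(c)[0])
def X(q): # diagonal crossing
    i=np.argsort(np.arctan2(*(q-q.mean(0)).T));a,b,c,d=q[i];s=np.linalg.solve(np.c_[c-a,b-d],b-a);return a+s[0]*(c-a)
def side(n,q,z):
    W=np.array([plane(n,*a,z) for a in q]);return W,np.linalg.norm(W-np.roll(W,1,0),axis=1)
cs,ct=blob("scene",I["scene"],(205,185,272,238),cov,5),blob("top",I["top"],(262,215,330,280),cov,5)
qs,qt=quad(cs),quad(ct);print("cover",qs.tolist(),qt.tolist(),"tri",tri(X(qs),X(qt)))
for n,q in(("top",qt),("scene",qs)):
    W,s=side(n,q,.085);print(n,W.mean(0),"sides",s,"yaw",[np.degrees(np.arctan2(*(W[(k+1)%4]-W[k])[[1,0]])).round(1) for k in range(4)])
bs,bt=blob("scene",I["scene"],(262,148,292,168),dark,3),blob("top",I["top"],(180,265,210,295),dark,3)
print("btn",cen(bs),cen(bt),tri(cen(bs),cen(bt)),plane("top",*cen(bt),.082))
gt=blob("top",I["top"],(160,195,350,325),green,9);q=quad(gt);W,s=side("top",q,.07);print("green",q.tolist(),W,W.mean(0),s)
E
python3 meas.py
```

```text
cover [[263.0, 206.0], [247.0, 228.0], [213.0, 217.0], [228.0, 195.0]] [[303.0, 267.0], [290.0, 271.0], [277.0, 230.0], [290.0, 226.0]] tri (array([ 0.5388, -0.0078,  0.0741]), np.float64(0.007469148555233228))
top [ 0.5402 -0.0047  0.085 ] sides [0.0847 0.0265 0.0846 0.0269] yaw [np.float64(106.7), np.float64(17.0), np.float64(-73.1), np.float64(-163.3)]
scene [ 0.5437 -0.0169  0.085 ] sides [0.0886 0.0746 0.083  0.0752] yaw [np.float64(-75.7), np.float64(-162.1), np.float64(108.6), np.float64(17.4)]
btn [276.  157.5] [193.75 278.75] (array([0.4823, 0.1843, 0.079 ]), np.float64(0.00016909487536894907)) [0.4821 0.1837 0.082 ]
green [[336.0, 270.0], [191.0, 316.0], [173.0, 252.0], [315.0, 208.0]] [[ 0.4985 -0.0952  0.07  ]
 [ 0.4107  0.1893  0.07  ]
 [ 0.5362  0.2285  0.07  ]
 [ 0.6236 -0.0564  0.07  ]] [0.5172 0.0666 0.07  ] [0.131  0.2978 0.1315 0.298 ]
```

The box fits well: measured sides of 131 × 298 mm against 130 × 300, centre (0.517, 0.067), yaw about 17.1°. The button predicted at local y = +122 lands at (0.481, 0.183), and I measured (0.482, 0.184). The well should then be at (0.544, -0.019), and the scene view puts the cover at (0.544, -0.017). I'll write a move helper and a bystander check, then go.

```bash
cat > nxt.py <<'E'
import sys;from h import *
from scipy.spatial.transform import Rotation as Ro
O=np.array([.5172,.0666]);a=np.radians(17.1);ex=np.array([np.cos(a),np.sin(a)]);ey=np.array([-ex[1],ex[0]])
lx,ly,z,n=map(float,sys.argv[1:5]);n=int(n)
o=env.get_obs();p=np.array(o["tool_pos"]);R=Ro.from_euler("xyz",o["tool_rot"],degrees=True)
T=np.r_[O+ex*lx+ey*ly,z];G=Ro.from_euler("xyz",[180,0,17.1],degrees=True)
w=(R.inv()*G).as_rotvec();d=T-p;l=p[:2]-O
print("t",o["time_s"],"local now",(l@ex).round(4),(l@ey).round(4),p[2].round(4),"F",o["force"].round(1),"remaining rot",np.degrees(w).round(2))
for k in range(n):
    Rk=R*Ro.from_rotvec(w*k/n);print((Rk.inv().apply(d/n)).round(4).tolist(),np.degrees(w/n).round(2).tolist())
E
python3 nxt.py 0 -.165 .2 18
python3 - <<'E'
from h import *
for n,u,v,z in(("top",140,272,.1),("top",379,205,.035),("top",260,191,.02),("top",200,220,.01)):
    l=plane(n,u,v,z)[:2]-[.5172,.0666];a=np.radians(17.1);print(l@[np.cos(a),np.sin(a)],l@[-np.sin(a),np.cos(a)])
E
```

```text
t 0.1 local now -0.4457 -0.5575 0.2216 F [ 0.2 -0.2 -0.5] remaining rot [-7.000e-02  9.000e-02 -8.397e+01]
[-0.0191, -0.0269, 0.0012] [-0.0, 0.0, -4.66]
[-0.0168, -0.0284, 0.0012] [-0.0, 0.0, -4.66]
[-0.0145, -0.0297, 0.0012] [-0.0, 0.0, -4.66]
[-0.012, -0.0307, 0.0012] [-0.0, 0.0, -4.66]
[-0.0095, -0.0316, 0.0012] [-0.0, 0.0, -4.66]
[-0.0069, -0.0323, 0.0012] [-0.0, 0.0, -4.66]
[-0.0042, -0.0327, 0.0012] [-0.0, 0.0, -4.66]
[-0.0015, -0.033, 0.0012] [-0.0, 0.0, -4.66]
[0.0011, -0.033, 0.0012] [-0.0, 0.0, -4.66]
[0.0038, -0.0328, 0.0012] [-0.0, 0.0, -4.66]
[0.0065, -0.0324, 0.0012] [-0.0, 0.0, -4.66]
[0.0091, -0.0317, 0.0012] [-0.0, 0.0, -4.66]
[0.0116, -0.0309, 0.0012] [-0.0, 0.0, -4.66]
[0.0141, -0.0298, 0.0012] [-0.0, 0.0, -4.66]
[0.0165, -0.0286, 0.0012] [-0.0, 0.0, -4.66]
[0.0188, -0.0271, 0.0012] [-0.0, 0.0, -4.66]
[0.0209, -0.0255, 0.0012] [-0.0, 0.0, -4.66]
[0.0229, -0.0237, 0.0012] [-0.0, 0.0, -4.66]
0.04237041315671751 0.21540488851342793
0.037455023451085 -0.28222798261918663
0.14474861482878879 -0.05496197988760979
0.12512398379149056 0.08562566556909365
```

Emit:
carry_out([
  {"grip":1,"dp":[-0.019,-0.027,0],"rotation":[0,0,-4.7]},
  {"grip":1,"dp":[-0.017,-0.028,0],"rotation":[0,0,-4.7]},
  {"grip":1,"dp":[-0.0145,-0.03,0],"rotation":[0,0,-4.7]},
  {"grip":1,"dp":[-0.012,-0.031,0],"rotation":[0,0,-4.7]},
  {"grip":1,"dp":[-0.0095,-0.0315,0],"rotation":[0,0,-4.7]},
  {"grip":1,"dp":[-0.007,-0.032,0],"rotation":[0,0,-4.7]},
  {"grip":1,"dp":[-0.004,-0.033,0],"rotation":[0,0,-4.7]},
  {"grip":1,"dp":[-0.0015,-0.033,0],"rotation":[0,0,-4.7]},
], force=30)

```text
time_s: 0.77
tool_pos: [0.3867, -0.3684, 0.2149]
tool_rot: [179.9, 0.6, -28.6]
force: [-0.0, -0.8, 1.4]
grip_width: 0.0414
```

```bash
python3 nxt.py 0 -.165 .2 12
```

```text
t 0.7667 local now -0.2526 -0.3774 0.2149 F [-0.  -0.8  1.4] remaining rot [ -0.18   0.63 -45.73]
[0.002, -0.0274, 0.0012] [-0.01, 0.05, -3.81]
[0.0039, -0.0272, 0.0012] [-0.01, 0.05, -3.81]
[0.0057, -0.0269, 0.0012] [-0.01, 0.05, -3.81]
[0.0074, -0.0265, 0.0012] [-0.01, 0.05, -3.81]
[0.0092, -0.0259, 0.0012] [-0.01, 0.05, -3.81]
[0.0109, -0.0253, 0.0012] [-0.01, 0.05, -3.81]
[0.0125, -0.0245, 0.0012] [-0.01, 0.05, -3.81]
[0.0141, -0.0236, 0.0012] [-0.01, 0.05, -3.81]
[0.0157, -0.0226, 0.0012] [-0.01, 0.05, -3.81]
[0.0171, -0.0215, 0.0012] [-0.01, 0.05, -3.81]
[0.0185, -0.0203, 0.0012] [-0.01, 0.05, -3.81]
[0.0198, -0.0191, 0.0012] [-0.01, 0.05, -3.81]
```

Emit:
carry_out([
  {"grip":1,"dp":[0.002,-0.027,0.001],"rotation":[0,0.1,-4]},
  {"grip":1,"dp":[0.004,-0.027,0.001],"rotation":[0,0.1,-4]},
  {"grip":1,"dp":[0.006,-0.027,0.001],"rotation":[0,0.1,-4]},
  {"grip":1,"dp":[0.0075,-0.0265,0.001],"rotation":[0,0.1,-4]},
  {"grip":1,"dp":[0.009,-0.026,0.001],"rotation":[0,0.1,-4]},
  {"grip":1,"dp":[0.011,-0.025,0.001],"rotation":[0,0.1,-4]},
  {"grip":1,"dp":[0.0125,-0.0245,0.001],"rotation":[0,0,-4]},
  {"grip":1,"dp":[0.014,-0.0235,0.001],"rotation":[0,0,-4]},
])

```text
time_s: 1.43
tool_pos: [0.5043, -0.1681, 0.2041]
tool_rot: [-179.8, 0.2, 5.2]
force: [0.4, -0.8, -0.0]
grip_width: 0.0009
```

```bash
python3 nxt.py 0 -.165 .15 7
```

```text
t 1.4333 local now -0.0814 -0.2205 0.2041 F [ 0.4 -0.8 -0. ] remaining rot [ -0.18   0.17 -11.88]
[0.0098, -0.0101, 0.0077] [-0.03, 0.02, -1.7]
[0.0101, -0.0098, 0.0077] [-0.03, 0.02, -1.7]
[0.0103, -0.0095, 0.0077] [-0.03, 0.02, -1.7]
[0.0106, -0.0092, 0.0077] [-0.03, 0.02, -1.7]
[0.0109, -0.0089, 0.0077] [-0.03, 0.02, -1.7]
[0.0111, -0.0086, 0.0077] [-0.03, 0.02, -1.7]
[0.0114, -0.0083, 0.0077] [-0.03, 0.02, -1.7]
```

Emit:
carry_out([
  {"grip":1,"dp":[0.01,-0.01,0.008],"rotation":[0,0,-1.7]},
  {"grip":1,"dp":[0.01,-0.01,0.008],"rotation":[0,0,-1.7]},
  {"grip":1,"dp":[0.0105,-0.0095,0.008],"rotation":[0,0,-1.7]},
  {"grip":1,"dp":[0.0105,-0.009,0.008],"rotation":[0,0,-1.7]},
  {"grip":1,"dp":[0.011,-0.009,0.008],"rotation":[0,0,-1.7]},
  {"grip":1,"dp":[0.011,-0.0085,0.008],"rotation":[0,0,-1.7]},
  {"grip":1,"dp":[0.0115,-0.0085,0.008],"rotation":[0,0,-1.7]},
  {"grip":1,"dp":[0,0,0],"rotation":[0,0,0]},
])

```text
time_s: 2.1
tool_pos: [0.5696, -0.082, 0.1387]
tool_rot: [-179.6, 0.4, 18.3]
force: [-1.0, 1.1, -0.2]
grip_width: 0.0004
```

```bash
python3 nxt.py 0 -.165 .077 6
```

```text
t 2.1 local now 0.0064 -0.1574 0.1387 F [-1.   1.1 -0.2] remaining rot [-0.4   0.36  1.15]
[-0.001, 0.0013, 0.0103] [-0.07, 0.06, 0.19]
[-0.001, 0.0013, 0.0103] [-0.07, 0.06, 0.19]
[-0.001, 0.0013, 0.0103] [-0.07, 0.06, 0.19]
[-0.0011, 0.0013, 0.0103] [-0.07, 0.06, 0.19]
[-0.0011, 0.0013, 0.0103] [-0.07, 0.06, 0.19]
[-0.0011, 0.0013, 0.0103] [-0.07, 0.06, 0.19]
```

Emit:
carry_out([
  {"grip":1,"dp":[-0.002,0.003,0.01],"rotation":[-0.1,0.1,0.4]},
  {"grip":1,"dp":[-0.002,0.003,0.01],"rotation":[-0.1,0.1,0.4]},
  {"grip":1,"dp":[-0.002,0.002,0.01],"rotation":[-0.1,0.1,0.3]},
  {"grip":1,"dp":[0,0,0.01],"rotation":[0,0,0]},
  {"grip":1,"dp":[0,0,0.005],"rotation":[0,0,0]},
  {"grip":1,"dp":[0,0,0.003],"rotation":[0,0,0]},
  {"grip":1,"dp":[0,0,0],"rotation":[0,0,0]},
])

```text
time_s: 2.68
tool_pos: [0.5629, -0.0976, 0.0829]
tool_rot: [-179.9, 0.4, 16.6]
force: [0.1, 0.3, 1.0]
grip_width: 0.0003
```

```bash
python3 nxt.py 0 -.165 .077 2; python3 - <<'E'
from h import *
a=env.read_camera("scene")[:,:,::-1];cv2.imwrite("pics/s1.png",cv2.resize(a[120:270,160:360],None,fx=4,fy=4,interpolation=2))
E
```

```text
t 2.6833 local now -0.0046 -0.1704 0.0829 F [0.1 0.3 1. ] remaining rot [-0.05  0.37 -0.49]
[0.0023, -0.0027, 0.0029] [-0.03, 0.18, -0.25]
[0.0023, -0.0027, 0.0029] [-0.03, 0.18, -0.25]
```

View pics/s1.png

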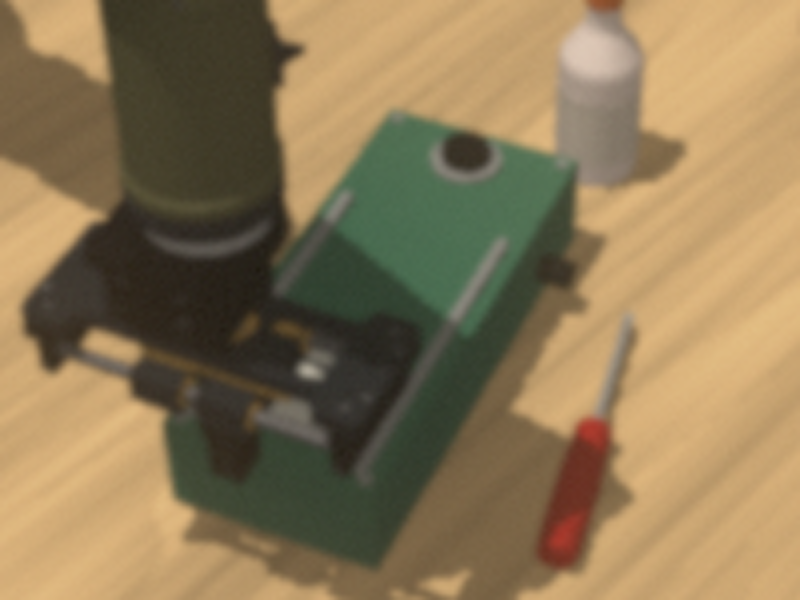

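The fingers (crop (230,440)) hang just off the box's -y end, centred across its width. Next I'll lower a little and push along +y (tool -y).

Emit:
carry_out([
  {"grip":1,"dp":[0.002,-0.003,0.003],"rotation":[0,0.2,-0.3]},
  {"grip":1,"dp":[0.002,-0.003,0.003],"rotation":[0,0.2,-0.2]},
  {"grip":1,"dp":[0,-0.006,0.001],"rotation":[0,0,0]},
  {"grip":1,"dp":[0,-0.006,0],"rotation":[0,0,0]},
  {"grip":1,"dp":[0,-0.006,0],"rotation":[0,0,0]},
  {"grip":1,"dp":[0,-0.006,0],"rotation":[0,0,0]},
])

```text
time_s: 3.23
tool_pos: [0.5598, -0.0658, 0.0776]
tool_rot: [179.9, -0.3, 17.1]
force: [1.3, -2.2, -0.3]
grip_width: 0.0005
```

```bash
python3 nxt.py 0 -.067 .077 10|head -3
```

```text
t 3.2333 local now 0.0017 -0.1391 0.0776 F [ 1.3 -2.2 -0.3] remaining rot [ 0.09 -0.31 -0.  ]
[-0.0002, -0.0072, 0.0001] [0.01, -0.03, -0.0]
[-0.0002, -0.0072, 0.0001] [0.01, -0.03, -0.0]
```

Contact is at local y about -0.139 with roughly 2.5 N, as expected.

Emit:
carry_out([
  {"grip":1,"dp":[0,-0.008,0],"rotation":[0,0,0]},
  {"grip":1,"dp":[0,-0.008,0],"rotation":[0,0,0]},
  {"grip":1,"dp":[0,-0.008,0],"rotation":[0,0,0]},
  {"grip":1,"dp":[0,-0.008,0],"rotation":[0,0,0]},
  {"grip":1,"dp":[0,-0.008,0],"rotation":[0,0,0]},
  {"grip":1,"dp":[0,-0.008,0],"rotation":[0,0,0]},
])

```text
time_s: 3.73
tool_pos: [0.5445, -0.017, 0.0778]
tool_rot: [179.7, -0.4, 17.1]
force: [1.4, -2.0, -1.4]
grip_width: 0.0006
```

```bash
python3 nxt.py 0 -.065 .077 4|head -3
```

```text
t 3.7333 local now 0.0015 -0.0879 0.0778 F [ 1.4 -2.  -1.4] remaining rot [ 0.32 -0.36  0.  ]
[-0.0004, -0.0057, 0.0002] [0.08, -0.09, 0.0]
[-0.0004, -0.0057, 0.0002] [0.08, -0.09, 0.0]
```

Emit:
carry_out([
  {"grip":1,"dp":[0,-0.006,0],"rotation":[0,0,0]},
  {"grip":1,"dp":[0,-0.006,0],"rotation":[0,0,0]},
  {"grip":1,"dp":[0,-0.004,0],"rotation":[0,0,0]},
  {"grip":1,"dp":[0,-0.003,0],"rotation":[0,0,0]},
  {"grip":1,"dp":[0,0,0],"rotation":[0,0,0]},
  {"grip":1,"dp":[0,0,0],"rotation":[0,0,0]},
])

```text
time_s: 4.23
tool_pos: [0.5374, 0.006, 0.0778]
tool_rot: [179.7, -0.3, 17.3]
force: [1.4, -1.2, -0.9]
grip_width: 0.0009
```

```bash
python3 nxt.py 0 -.09 .12 4|head -3
```

```text
t 4.2333 local now 0.0015 -0.0638 0.0778 F [ 1.4 -1.2 -0.9] remaining rot [ 0.29 -0.34  0.2 ]
[-0.0003, 0.0066, -0.0105] [0.07, -0.09, 0.05]
[-0.0003, 0.0066, -0.0105] [0.07, -0.09, 0.05]
```

The cover should be open by about 0.075 m. I'll back off along -y and up for a clear look at the open well.

Emit:
carry_out([
  {"grip":1,"dp":[0,0.01,0],"rotation":[0,0,0]},
  {"grip":1,"dp":[0,0.01,-0.01],"rotation":[0,0,0]},
  {"grip":1,"dp":[0,0.025,-0.025],"rotation":[0,0,0]},
  {"grip":1,"dp":[0,0.03,-0.03],"rotation":[0,0,0]},
  {"grip":1,"dp":[0,0.03,-0.03],"rotation":[0,0,0]},
  {"grip":1,"dp":[0,0.03,-0.01],"rotation":[0,0,0]},
  {"grip":1,"dp":[0,0.03,0],"rotation":[0,0,0]},
  {"grip":1,"dp":[0,0.01,0],"rotation":[0,0,0]},
])

```text
time_s: 4.9
tool_pos: [0.5909, -0.1704, 0.1925]
tool_rot: [179.8, -0.4, 17.5]
force: [0.1, -1.7, -1.1]
grip_width: 0.0005
```

```bash
python3 nxt.py 0 -.09 .12 8; python3 - <<'E'
from h import *
for n in P: cv2.imwrite(f"pics/{n}1.png",env.read_camera(n)[:,:,::-1])
b=cv2.imread("pics/top1.png")[190:330,160:360];a=cv2.imread("pics/scene1.png")[140:270,180:340]
cv2.imwrite("pics/c1.png",cv2.vconcat([cv2.resize(b,(400,280)),cv2.resize(a,(400,320))]))
E
```

```text
t 4.9 local now 0.0008 -0.2482 0.1925 F [ 0.1 -1.7 -1.1] remaining rot [ 0.22 -0.41  0.4 ]
[-0.0, -0.0198, 0.009] [0.03, -0.05, 0.05]
[-0.0, -0.0198, 0.009] [0.03, -0.05, 0.05]
[-0.0, -0.0198, 0.009] [0.03, -0.05, 0.05]
[-0.0001, -0.0198, 0.009] [0.03, -0.05, 0.05]
[-0.0001, -0.0198, 0.009] [0.03, -0.05, 0.05]
[-0.0001, -0.0198, 0.009] [0.03, -0.05, 0.05]
[-0.0001, -0.0198, 0.009] [0.03, -0.05, 0.05]
[-0.0001, -0.0198, 0.009] [0.03, -0.05, 0.05]
```

View pics/c1.png

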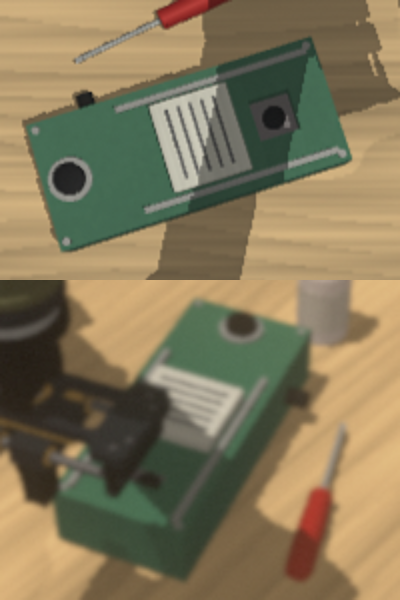

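The cover is open. In the top crop the well spans about (249,102) to (300,128), centred near (274.5,115), with the key at (274,117). In the scene crop the key is at (149,480). I'll measure these.

```bash
cat > m2.py <<'E'
from h import *
np.set_printoptions(precision=4,suppress=True)
T=cv2.imread("pics/top1.png")[:,:,::-1].copy();S=cv2.imread("pics/scene1.png")[:,:,::-1].copy()
quad=lambda c:cv2.approxPolyN(c,4)[0].astype(float)
a=np.radians(17.1);O=np.array([.5172,.0666]);M=np.array([[np.cos(a),np.sin(a)],[-np.sin(a),np.cos(a)]])
loc=lambda X:M@(X[:2]-O)
g=quad(blob("top",T,(160,195,350,325),lambda h:(h[...,0]>60)&(h[...,0]<95)&(h[...,1]>70)));W=np.array([plane("top",*q,.07) for q in g]);print("box",W.mean(0),"local",loc(W.mean(0)))
w=quad(blob("top",T,(280,230,315,265),lambda h:(h[...,1]<70),3));W=np.array([plane("top",*q,.07) for q in w]);print("well",w.tolist(),loc(W.mean(0)),np.linalg.norm(W-np.roll(W,1,0),axis=1))
kt=cv2.minAreaRect(blob("top",T,(288,238,306,258),lambda h:(h[...,2]<50),3))
print("key top",kt,loc(plane("top",*kt[0],.052)))
ks=(180+149*.4,140+200*130/320);print("key tri",tri(ks,kt[0]),"pred pix scene",proj("scene",np.r_[O+M.T@[0,-.09],.052]))
E
python3 m2.py
```

```text
box [0.5172 0.0666 0.07  ] local [ 0. -0.]
well [[310.0, 254.0], [290.0, 261.0], [284.0, 242.0], [303.0, 235.0]] [-0.0006 -0.0888] [0.0404 0.0421 0.0397 0.0405]
key top ((296.5, 248.5), (11.0, 11.0), 90.0) [ 0.0004 -0.0892]
key tri (array([ 0.545 , -0.0171,  0.0526]), np.float64(0.0036706642560011423)) pred pix scene [237.6941 221.832 ]
```

The box hasn't moved. The well is at local (-0.001, -0.089) and measures about 40–42 mm. The key triangulates to z = 0.0526, against 0.052 in the text.

Emit:
carry_out([
  {"grip":1,"dp":[0,-0.025,0.008],"rotation":[0,-0.1,0.1]},
  {"grip":1,"dp":[0,-0.025,0.008],"rotation":[0,-0.1,0.1]},
  {"grip":1,"dp":[0,-0.025,0.008],"rotation":[0,-0.1,0.1]},
  {"grip":1,"dp":[0,-0.025,0.008],"rotation":[0,-0.1,0.1]},
  {"grip":1,"dp":[0,-0.025,0.008],"rotation":[0,0,0]},
  {"grip":1,"dp":[0,-0.015,0.01],"rotation":[0,0,0]},
  {"grip":1,"dp":[0,-0.008,0.01],"rotation":[0,0,0]},
  {"grip":1,"dp":[0,0,0.003],"rotation":[0,0,0]},
])

```text
time_s: 5.67
tool_pos: [0.5412, -0.0148, 0.1265]
tool_rot: [-179.6, 0.1, 17.3]
force: [-0.8, 0.1, -0.2]
grip_width: 0.0006
```

```bash
python3 nxt.py 0 -.0895 .085 4
```

```text
t 5.6667 local now -0.0009 -0.0849 0.1265 F [-0.8  0.1 -0.2] remaining rot [-0.37  0.12  0.15]
[0.0003, 0.0012, 0.0104] [-0.09, 0.03, 0.04]
[0.0002, 0.0012, 0.0104] [-0.09, 0.03, 0.04]
[0.0002, 0.0012, 0.0104] [-0.09, 0.03, 0.04]
[0.0002, 0.0012, 0.0104] [-0.09, 0.03, 0.04]
```

Emit:
carry_out([
  {"grip":1,"dp":[0,0.002,0.01],"rotation":[-0.2,0,0.1]},
  {"grip":1,"dp":[0,0.001,0.01],"rotation":[-0.1,0,0]},
  {"grip":1,"dp":[0,0.001,0.01],"rotation":[0,0,0]},
  {"grip":1,"dp":[0,0.001,0.005],"rotation":[0,0,0]},
  {"grip":1,"dp":[0,0,0.002],"rotation":[0,0,0]},
  {"grip":1,"dp":[0,0,0],"rotation":[0,0,0]},
])

```text
time_s: 6.17
tool_pos: [0.5427, -0.0241, 0.0844]
tool_rot: [-179.9, 0.3, 16.9]
force: [0.9, 0.3, 0.3]
grip_width: 0.0004
```

```bash
python3 nxt.py 0 -.0895 .055 6|head -2
```

```text
t 6.1667 local now -0.0023 -0.0941 0.0844 F [0.9 0.3 0.3] remaining rot [-0.05  0.26 -0.21]
[0.0004, -0.0008, 0.0049] [-0.01, 0.04, -0.03]
```

Emit:
carry_out([
  {"grip":1,"dp":[0.001,-0.002,0.001],"rotation":[0,0.1,0]},
  {"grip":1,"dp":[0.0005,-0.001,0.004],"rotation":[0,0,0]},
  {"grip":1,"dp":[0,0,0.005],"rotation":[0,0,0]},
  {"grip":1,"dp":[0,0,0.005],"rotation":[0,0,0]},
  {"grip":1,"dp":[0,0,0.003],"rotation":[0,0,0]},
  {"grip":1,"dp":[0,0,0],"rotation":[0,0,0]},
])

```text
time_s: 6.67
tool_pos: [0.5445, -0.0217, 0.0655]
tool_rot: [-180.0, 0.0, 16.8]
force: [0.5, -0.1, 0.5]
grip_width: 0.0003
```

```bash
python3 nxt.py 0 -.0895 .055 3|head -2
```

```text
t 6.6667 local now 0.0002 -0.0924 0.0655 F [ 0.5 -0.1  0.5] remaining rot [-0.01  0.04 -0.34]
[-0.0001, -0.001, 0.0035] [-0.0, 0.01, -0.11]
```

The fingers are inside the well with no force showing. I'll press on to the key.

Emit:
carry_out([
  {"grip":1,"dp":[0,-0.001,0.004],"rotation":[0,0,-0.1]},
  {"grip":1,"dp":[0,-0.001,0.004],"rotation":[0,0,-0.1]},
  {"grip":1,"dp":[0,0,0.003],"rotation":[0,0,0]},
  {"grip":1,"dp":[0,0,0.003],"rotation":[0,0,0]},
  {"grip":1,"dp":[0,0,0.002],"rotation":[0,0,0]},
  {"grip":1,"dp":[0,0,0.002],"rotation":[0,0,0]},
])

```text
time_s: 7.17
tool_pos: [0.5445, -0.0194, 0.0471]
tool_rot: [180.0, -0.0, 17.0]
force: [-5.6, 0.2, 21.4]
grip_width: 0.0004
```

```bash
python3 nxt.py 0 -.0895 .047 3|head -2
```

```text
t 7.1667 local now 0.0008 -0.0903 0.0471 F [-5.6  0.2 21.4] remaining rot [ 0.05 -0.01 -0.09]
[-0.0003, -0.0003, 0.0] [0.02, -0.0, -0.03]
```

The key has bottomed at z = 0.047 with 21 N. I'll hold briefly, then release upward.

Emit:
carry_out([
  {"grip":1,"dp":[0,0,0],"rotation":[0,0,0]},
  {"grip":1,"dp":[0,0,0],"rotation":[0,0,0]},
  {"grip":1,"dp":[0,0,0],"rotation":[0,0,0]},
])

```text
time_s: 7.42
tool_pos: [0.5445, -0.0195, 0.0484]
tool_rot: [179.9, 0.0, 17.0]
force: [-1.5, -0.7, 3.3]
grip_width: 0.0004
```

Emit:
carry_out([
  {"grip":1,"dp":[0,0,-0.004],"rotation":[0,0,0]},
  {"grip":1,"dp":[0,0,-0.006],"rotation":[0,0,0]},
  {"grip":1,"dp":[0,0,-0.006],"rotation":[0,0,0]},
  {"grip":1,"dp":[0,0,-0.01],"rotation":[0,0,0]},
  {"grip":1,"dp":[0,0,-0.015],"rotation":[0,0,0]},
  {"grip":1,"dp":[0,0,-0.02],"rotation":[0,0,0]},
  {"grip":1,"dp":[0,0,-0.01],"rotation":[0,0,0]},
  {"grip":1,"dp":[0,0,0],"rotation":[0,0,0]},
])

```text
time_s: 8.08
tool_pos: [0.5444, -0.019, 0.1244]
tool_rot: [180.0, 0.0, 17.0]
force: [-0.0, -0.0, -0.1]
grip_width: 0.0009
```

```bash
python3 nxt.py 0 .056 .122 8
```

```text
t 8.0833 local now 0.0009 -0.0899 0.1244 F [-0.  -0.  -0.1] remaining rot [ 0.04  0.   -0.07]
[-0.0001, -0.0182, 0.0003] [0.0, 0.0, -0.01]
[-0.0001, -0.0182, 0.0003] [0.0, 0.0, -0.01]
[-0.0001, -0.0182, 0.0003] [0.0, 0.0, -0.01]
[-0.0001, -0.0182, 0.0003] [0.0, 0.0, -0.01]
[-0.0001, -0.0182, 0.0003] [0.0, 0.0, -0.01]
[-0.0001, -0.0182, 0.0003] [0.0, 0.0, -0.01]
[-0.0001, -0.0182, 0.0003] [0.0, 0.0, -0.01]
[-0.0001, -0.0182, 0.0003] [0.0, 0.0, -0.01]
```

During the hold the force sagged to 3.3 N, so I'm not sure the press lasted 0.1 s at full depth. I'll press again and keep a positive push, which is harmless if the first press counted.

Emit:
carry_out([
  {"grip":1,"dp":[0,0,0.02],"rotation":[0,0,0]},
  {"grip":1,"dp":[0,0,0.02],"rotation":[0,0,0]},
  {"grip":1,"dp":[0,0,0.012],"rotation":[0,0,0]},
  {"grip":1,"dp":[0,0,0.004],"rotation":[0,0,0]},
  {"grip":1,"dp":[0,0,0],"rotation":[0,0,0]},
])

```text
time_s: 8.5
tool_pos: [0.5461, -0.0195, 0.0678]
tool_rot: [179.8, -0.2, 17.0]
force: [0.0, 0.5, 0.6]
grip_width: 0.0008
```

```bash
python3 nxt.py 0 -.0895 .0465 4|head -2
```

```text
t 8.5 local now 0.0023 -0.0908 0.0678 F [0.  0.5 0.6] remaining rot [ 0.19 -0.24 -0.11]
[-0.0006, -0.0003, 0.0053] [0.05, -0.06, -0.03]
```

Emit:
carry_out([
  {"grip":1,"dp":[-0.001,0,0.005],"rotation":[0.1,-0.1,0]},
  {"grip":1,"dp":[-0.001,0,0.005],"rotation":[0,0,0]},
  {"grip":1,"dp":[0,0,0.004],"rotation":[0,0,0]},
  {"grip":1,"dp":[0,0,0.003],"rotation":[0,0,0]},
  {"grip":1,"dp":[0,0,0.003],"rotation":[0,0,0]},
])

```text
time_s: 8.92
tool_pos: [0.5449, -0.0201, 0.0478]
tool_rot: [179.9, -0.2, 17.0]
force: [-1.8, 0.8, 5.9]
grip_width: 0.0006
```

Emit:
carry_out([
  {"grip":1,"dp":[0,0,0.0025],"rotation":[0,0,0]},
  {"grip":1,"dp":[0,0,0.0025],"rotation":[0,0,0]},
])

```text
time_s: 9.08
tool_pos: [0.545, -0.0201, 0.0471]
tool_rot: [179.8, -0.0, 17.0]
force: [-10.0, 0.3, 24.9]
grip_width: 0.0006
```

Emit:
carry_out([
  {"grip":1,"dp":[0,0,0.0025],"rotation":[0,0,0]},
])

```text
time_s: 9.17
tool_pos: [0.545, -0.0201, 0.0472]
tool_rot: [179.7, 0.0, 17.0]
force: [-8.5, 0.5, 18.8]
grip_width: 0.0004
```

Emit:
carry_out([
  {"grip":1,"dp":[0,0,0.0025],"rotation":[0,0,0]},
])

```text
time_s: 9.25
tool_pos: [0.5449, -0.0201, 0.0472]
tool_rot: [179.6, 0.1, 17.0]
force: [-7.9, 0.5, 19.0]
grip_width: 0.0006
```

The key was clearly bottomed and held: z = 0.0472 at about 19 N for more than 0.15 s. Releasing now.

Emit:
carry_out([
  {"grip":1,"dp":[0,0,-0.004],"rotation":[0,0,0]},
  {"grip":1,"dp":[0,0,-0.006],"rotation":[0,0,0]},
  {"grip":1,"dp":[0,0,-0.006],"rotation":[0,0,0]},
  {"grip":1,"dp":[0,0,-0.01],"rotation":[0,0,0]},
  {"grip":1,"dp":[0,0,-0.015],"rotation":[0,0,0]},
  {"grip":1,"dp":[0,0,-0.02],"rotation":[0,0,0]},
  {"grip":1,"dp":[0,0,-0.01],"rotation":[0,0,0]},
  {"grip":1,"dp":[0,0,0],"rotation":[0,0,0]},
])

```text
time_s: 9.92
tool_pos: [0.5459, -0.0193, 0.1244]
tool_rot: [179.6, -0.0, 17.0]
force: [-0.0, 0.1, -0.2]
grip_width: 0.0004
```

```bash
python3 nxt.py 0 .056 .122 8|head -2; python3 m2.py | head -1;  python3 - <<'E'
from h import *
T=env.read_camera("scene")[:,:,::-1];cv2.imwrite("pics/s2.png",cv2.resize(T[120:270,160:360],None,fx=4,fy=4))
E
```

```text
t 9.9167 local now 0.0021 -0.0905 0.1244 F [-0.   0.1 -0.2] remaining rot [ 0.43 -0.05 -0.09]
[-0.0003, -0.0183, 0.0002] [0.05, -0.01, -0.01]
box [0.5172 0.0666 0.07  ] local [ 0. -0.]
```

View pics/s2.png

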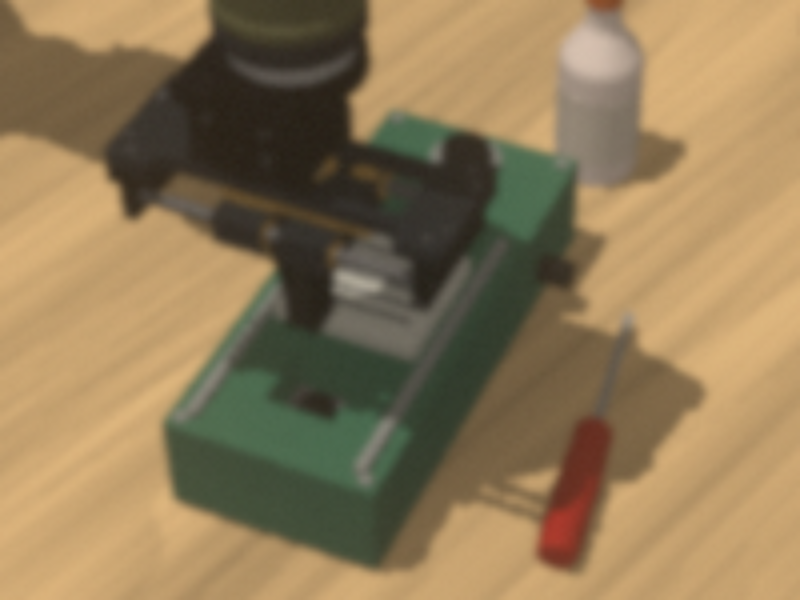

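The box and bystanders haven't moved, the key (crop (320,402)) is visible in the open well, and the cover is open. Now I'll go over the cover to its +y side.

Emit:
carry_out([
  {"grip":1,"dp":[-0.0005,-0.02,0],"rotation":[0.1,0,0]},
  {"grip":1,"dp":[-0.0005,-0.025,0],"rotation":[0.1,0,0]},
  {"grip":1,"dp":[-0.0005,-0.025,0],"rotation":[0.1,0,0]},
  {"grip":1,"dp":[0,-0.025,0],"rotation":[0,0,0]},
  {"grip":1,"dp":[0,-0.025,0],"rotation":[0,0,0]},
  {"grip":1,"dp":[0,-0.015,0],"rotation":[0,0,0]},
  {"grip":1,"dp":[0,-0.006,0],"rotation":[0,0,0]},
  {"grip":1,"dp":[0,0,0],"rotation":[0,0,0]},
])

```text
time_s: 10.63
tool_pos: [0.4983, 0.1169, 0.1159]
tool_rot: [180.0, 0.4, 16.7]
force: [0.3, -0.4, 0.3]
grip_width: 0.0005
```

```bash
python3 nxt.py 0 .055 .077 6|head -2
```

```text
t 10.6333 local now -0.0033 0.0537 0.1159 F [ 0.3 -0.4  0.3] remaining rot [ 0.01  0.43 -0.44]
[0.0006, -0.0002, 0.0065] [0.0, 0.07, -0.07]
```

Emit:
carry_out([
  {"grip":1,"dp":[0.001,0,0.008],"rotation":[0,0.2,-0.2]},
  {"grip":1,"dp":[0.001,0,0.008],"rotation":[0,0.1,-0.1]},
  {"grip":1,"dp":[0,0,0.008],"rotation":[0,0,0]},
  {"grip":1,"dp":[0,0,0.006],"rotation":[0,0,0]},
  {"grip":1,"dp":[0,0,0.003],"rotation":[0,0,0]},
  {"grip":1,"dp":[0,0,0],"rotation":[0,0,0]},
])

```text
time_s: 11.13
tool_pos: [0.5004, 0.1113, 0.0766]
tool_rot: [179.9, 0.3, 16.6]
force: [-0.5, 0.5, -0.4]
grip_width: 0.0005
```

```bash
python3 nxt.py 0 .05 .077 2|head -2
```

```text
t 11.1333 local now -0.0029 0.0477 0.0766 F [-0.5  0.5 -0.4] remaining rot [ 0.06  0.34 -0.51]
[0.0014, -0.0012, -0.0002] [0.03, 0.17, -0.26]
```

Now push shut along tool +y.

Emit:
carry_out([
  {"grip":1,"dp":[0.001,0.006,0],"rotation":[0,0.2,-0.3]},
  {"grip":1,"dp":[0.001,0.006,0],"rotation":[0,0.1,-0.2]},
  {"grip":1,"dp":[0,0.008,0],"rotation":[0,0,0]},
  {"grip":1,"dp":[0,0.008,0],"rotation":[0,0,0]},
  {"grip":1,"dp":[0,0.008,0],"rotation":[0,0,0]},
  {"grip":1,"dp":[0,0.008,0],"rotation":[0,0,0]},
  {"grip":1,"dp":[0,0.008,0],"rotation":[0,0,0]},
])

```text
time_s: 11.72
tool_pos: [0.5181, 0.0597, 0.0762]
tool_rot: [-179.9, 0.1, 17.2]
force: [-0.7, 1.7, -0.7]
grip_width: 0.0005
```

```bash
python3 nxt.py 0 -.039 .077 6|head -2
```

```text
t 11.7167 local now -0.0012 -0.0069 0.0762 F [-0.7  1.7 -0.7] remaining rot [-0.14  0.07  0.12]
[0.0002, 0.0054, -0.0001] [-0.02, 0.01, 0.02]
```

Emit:
carry_out([
  {"grip":1,"dp":[0,0.007,0],"rotation":[0,0,0]},
  {"grip":1,"dp":[0,0.006,0],"rotation":[0,0,0]},
  {"grip":1,"dp":[0,0.005,0],"rotation":[0,0,0]},
  {"grip":1,"dp":[0,0.003,0],"rotation":[0,0,0]},
  {"grip":1,"dp":[0,0.002,0],"rotation":[0,0,0]},
  {"grip":1,"dp":[0,0.0015,0],"rotation":[0,0,0]},
])

```text
time_s: 12.22
tool_pos: [0.527, 0.031, 0.0763]
tool_rot: [-179.9, 0.0, 17.0]
force: [-0.3, 2.1, -1.4]
grip_width: 0.0003
```

```bash
python3 nxt.py 0 -.0405 .077 2|head -2
```

```text
t 12.2167 local now -0.0011 -0.0369 0.0763 F [-0.3  2.1 -1.4] remaining rot [-0.1   0.03 -0.09]
[0.0005, 0.0018, -0.0004] [-0.05, 0.02, -0.04]
```

Emit:
carry_out([
  {"grip":1,"dp":[0,0.002,0],"rotation":[0,0,0]},
  {"grip":1,"dp":[0,0.0015,0],"rotation":[0,0,0]},
])

```text
time_s: 12.38
tool_pos: [0.5276, 0.029, 0.0763]
tool_rot: [-179.8, 0.1, 17.1]
force: [-2.7, 5.8, -0.1]
grip_width: 0.0006
```

```bash
python3 nxt.py 0 -.0405 .077 2|head -2
```

```text
t 12.3833 local now -0.0011 -0.039 0.0763 F [-2.7  5.8 -0.1] remaining rot [-0.22  0.05 -0.03]
[0.0006, 0.0008, -0.0004] [-0.11, 0.03, -0.01]
```

The force rose to 6.4 N at y = -0.039. That mirrors the first contact at -0.139 (80 mm cover plus fingers), so the cover is at its stop. I'll move clear.

Emit:
carry_out([
  {"grip":1,"dp":[0,-0.008,0],"rotation":[0,0,0]},
  {"grip":1,"dp":[0,-0.008,-0.005],"rotation":[0,0,0]},
  {"grip":1,"dp":[0,0,-0.03],"rotation":[0,0,0]},
  {"grip":1,"dp":[0,0,-0.035],"rotation":[0,0,0]},
  {"grip":1,"dp":[0,0,-0.035],"rotation":[0,0,0]},
  {"grip":1,"dp":[0,0.03,-0.02],"rotation":[0,0,0]},
  {"grip":1,"dp":[0,0.04,0],"rotation":[0,0,0]},
  {"grip":1,"dp":[0,0.04,0],"rotation":[0,0,0]},
])

```text
time_s: 13.05
tool_pos: [0.5552, -0.0491, 0.2116]
tool_rot: [179.8, -0.1, 18.5]
force: [0.2, 0.1, -0.9]
grip_width: 0.0005
```

Emit:
carry_out([
  {"grip":1,"dp":[0,0.04,0],"rotation":[0,0,0]},
  {"grip":1,"dp":[0,0.04,0],"rotation":[0,0,0]},
  {"grip":1,"dp":[0,0.04,0],"rotation":[0,0,0]},
  {"grip":1,"dp":[0,0.04,0],"rotation":[0,0,0]},
  {"grip":1,"dp":[0,0.03,0],"rotation":[0,0,0]},
  {"grip":1,"dp":[0,0.01,0],"rotation":[0,0,0]},
  {"grip":1,"dp":[0,0,0],"rotation":[0,0,0]},
])

```text
time_s: 13.63
tool_pos: [0.6234, -0.2569, 0.2211]
tool_rot: [178.7, -0.4, 18.1]
force: [-0.3, 0.7, 0.2]
grip_width: 0.0004
```

```bash
python3 - <<'E'
from h import *
for n in P: cv2.imwrite(f"pics/{n}1.png",env.read_camera(n)[:,:,::-1])
b=cv2.imread("pics/top1.png")[170:320,110:400]
cv2.imwrite("pics/c2.png",cv2.resize(b,None,fx=2.75,fy=2.75,interpolation=2))
d=cv2.absdiff(cv2.imread("pics/top0.png"),cv2.imread("pics/top1.png"))[170:320,110:400].max(2);print("diff>40 px frac",(d>40).mean())
E
python3 nxt.py 0 -.3 .2 1|head -1; python3 m2.py|head -1
```

```text
diff>40 px frac 0.146367816091954
t 13.7333 local now 0.0072 -0.3368 0.2212 F [-0.3  0.2 -0.7] remaining rot [ 1.18 -0.4   1.2 ]
box [0.5173 0.0671 0.07  ] local [0.0002 0.0004]
```

View pics/c2.png

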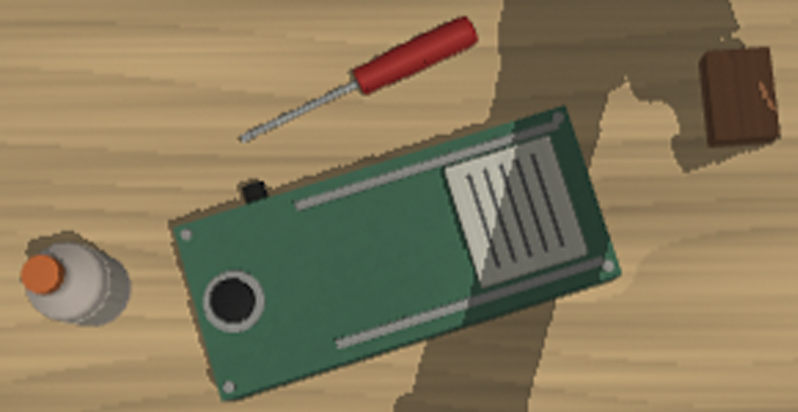

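The cover corners (445,168), (548,138), (587,253) and (482,285) match the original picture within about 2 crop pixels (roughly 1–2 mm). The glue, offcut, screwdriver and box are all where they were, and the arm is clear. Handing in.

```bash
python3 -c "
from cell import env
print(env.sign_off())"
```

```text
the job is handed in; nothing more can be done
None
```

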